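# Lay out the vaccination prep tray: beaker mouth-down in its pocket, jar beside it

### The job

Lay out the white prep tray for the next shift: take the square steel beaker that lies on its side and set it mouth-down in the tray's square pocket, fully seated on the pocket's floor, so that its inside stays clean; and stand the small jar upright, wholly on the flat part of the tray beside the pocket. Set both down gently without tipping the jar, do not push the other things on the table about, and let go of everything.

Things in the scene. Friction and masses are not known exactly. Their poses are not given: they have to be found in the camera images.
- beaker: square beaker of bare steel: straight-sided, 58 x 58 mm outside, 90 mm long, walls 3 mm, one end closed, the other open (the mouth). Starts lying on a flat side on the table, mouth roughly away from the robot. Origin: its centre, 45 mm from either end. Its x axis runs along its length from the closed bottom to the open mouth; y and z are square to its flat sides. About 0.2 kg
- jar: small squat closed jar of brown glass with a paper label, standing upright on the table: 80 mm tall, round straight body 56 mm in diameter up to 56 mm height, then a short shoulder and a flat screw cap 45 mm in diameter. Origin: centre of its underside; z points up through the cap. About 0.2 kg
- tray: the white plastic tray, a flat plate 260 x 150 x 18 mm fixed to the table (placed differently each time), with a square pocket near its +x end; the rest of its top is flat. Origin: centre of its underside; x along its length, y across, z up
- pocket_floor (a point): centre of the floor of the tray's square pocket, axes as the tray's. The pocket is 70 x 70 mm, sides parallel to the tray's edges, 12 mm deep; the floor is 6 mm above the table and the tray's top face 12 mm above the floor. It is 75 mm from the tray's centre along +x. A beaker seated mouth-down has its centre 45 mm above this point
- flat_area (a point): centre of the flat part of the tray's top face, 55 mm from the tray's centre along -x, 18 mm above the table, axes as the tray's. The flat part reaches 75 mm from here towards -x and +-y, and 94 mm towards +x to the pocket's edge
- round_cup: bystander: round steel cup 68 mm in diameter, 60 mm tall, standing mouth up on the table. Origin: centre of its underside
- pump_bottle: bystander: tall clear pump bottle, 72 mm in diameter, 203 mm tall. Origin: centre of its underside
- syringe: bystander: capped syringe lying on the table, 175 mm long, up to 40 mm wide and 22 mm high, along its x axis. Origin: on the table near its middle

How it is judged:
At the end, for the whole second after the job is handed in: Beaker mouth-down in the pocket (7 deg), centre within 9 mm of the pocket centre along each tray axis and 41-49 mm above its floor; jar upright (5.7 deg) on the flat part, base within 4 mm of the top face, centre within 48 mm of its centre along each tray axis; both at rest (angle between beaker's own x axis and vertical above 3.02 rad and x of beaker in the frame of pocket_floor between -0.009 and 0.009 m and y of beaker in the frame of pocket_floor between -0.009 and 0.009 m and z of beaker in the frame of pocket_floor between 0.041 and 0.049 m and angle between jar's own z axis and vertical below 0.1 rad and x of jar in the frame of flat_area between -0.048 and 0.048 m and y of jar in the frame of flat_area between -0.048 and 0.048 m and z of jar in the frame of flat_area between -0.004 and 0.004 m and linear speed of each of beaker, jar below 0.02 m/s); the robot touches nothing.
It fails at once if the round cup, pump bottle or syringe is pushed more than 40 mm (distance of any of round_cup, pump_bottle, syringe from where it was at the start of the episode above 0.04 m).
It fails at once if the round cup or pump bottle is tipped (angle between any of round_cup, pump_bottle's own z axis and vertical above 0.6 rad).
It fails at once if the small jar is tipped (leans more than 45 degrees) (angle between jar's own z axis and vertical above 0.785 rad).
It fails at once if the beaker or the jar is dropped or slammed on the tray (more than 80 N) (contact force between any of beaker, jar and tray above 80 N).
It also fails if it takes over 66 s, if anything falls off the work surface, if the arm or the gripper's body presses on something with over 40 N, if the wrist force passes 120 N, or if a joint passes its speed limit or range.

### The arm

A 7-joint arm with a two-finger parallel gripper is mounted at the origin on the work surface. World frame = base frame: x ahead of the robot, y to its left, z up, the work surface at z = 0. Lengths are in m, angles in rad, forces in N, time in s.
With the tool pointing down it reaches from about 0.35 to 0.9 m from the base axis. Payload 7.2 kg.
Tool frame: the origin (TCP) lies at the very end of the fingers, on their centre line; the grasp point (between the pads) lies 19 mm behind it; z points along the fingers, y is the line along which they close (so a half turn about z gives the same grasp; the last joint's range is limited). The gripper opens to 85 mm and grips with 20 to 120 N. Pads are 22 mm wide; open, the fingers measure 114 mm over their backs; the gripper's body (76 mm by 85 mm) begins 54 mm behind the grasp point. The pads swing forward as they close: fully open they stand 13 mm farther back than shut.
Start: joints at [1.275, 0.411, -0.013, 1.596, 0.006, 1.134, -0.082], TCP at [0.141, -0.609, 0.231] pointing down, gripper open.
Joint ranges: [-2.95, 2.95], [-0.29, 1.99], [-1.47, 1.44], [0.14, 2.54], [-1.03, 4.17], [0.13, 1.85], [-2.86, 2.86]. Speed limits (rad/s): [2.39, 2.39, 3.01, 3.01, 3.14, 3.14, 3.14].

### API

Orientations are given as [roll, pitch, yaw] about the fixed x, y, z axes, in that order (R = Rz(yaw) Ry(pitch) Rx(roll)).
In Python, from plant import r, planner, imaging, monitor gives the robot as it stands. The module is installed in compiled form; this text tells all that it offers. Calls block until the motion is done:
- r.move_ptp(position, orientation): joint-space move of the TCP to a pose.
- r.servo_line(position, orientation=None, velocity=0.15): straight line of the TCP; orientation=None keeps the orientation; velocity is the mean speed in m/s.
- r.move_j(angles): joint-space move.
- r.command_gripper(opening, newtons=None): finger opening in m; newtons is the grip in N (None keeps the last); returns when the fingers have stopped.
- r.pause(seconds).
- planner.solve_ik(position, orientation): joint angles nearest the present ones, or None.
- imaging.grab_frame(name): name is "side" or "top" or "wrist"; returns (picture, depth): 384x512x3 uint8, red, green, blue; 384x512 float32, m along the optical axis (not along the pixel's ray), 0 where there is no reading.
- imaging.get_calibration(name): a dict with "mtx" (3x3 intrinsics, pixels), "pose" (4x4, takes a point from camera to world coordinates). Camera axes: x right, y down, z forward; pixel columns grow to the right and rows downward; lengths in m; the calibration is good to about 2 mm. A picture is of the moment at which its call begins: read the wrist's pose just before it. get_calibration takes no time and is no camera call; for the wrist camera it gives the pose at the moment of the call.
A pose or a line that the arm cannot do raises r.IKError and nothing moves.
- r.hand_in(): hands the job in; it is judged then, once.
Readings, each from a call of its own:
- monitor.current_time_s(): time.
- monitor.current_q(): joint angles.
- monitor.current_qvel(): joint speeds.
- monitor.current_joint_efforts(): joint torques, N m.
- monitor.current_tcp_pos(): TCP position.
- monitor.current_ee_rot(): TCP orientation.
- monitor.current_ft_force(): force on the tool from outside, world axes, zero at the start.
- monitor.current_moment(): the same for the moment, N m.
- monitor.current_grip_width(): finger opening in m.
- monitor.current_finger_force(): force on a finger pad.
Only numpy, scipy, OpenCV 4.12 (cv2) and the standard library are available. Lean on these libraries where they do the work, as an engineer would, in place of code of your own. Each camera call takes 0.05 s, during which the arm holds its last target. There are 200 camera calls.

## Working session

There is one attempt and no reset: what is moved stays moved. The work goes in short steps, each a Python script; the robot and the scene stay as the last script left them, time stands still between calls to the robot, and variables do not carry over. Pictures are saved under pics/ and viewed, at most 10 in all, crops included, and the job is handed in when it is done.

```bash
mkdir -p pics
python3 - <<'E'
from plant import r, planner, imaging, monitor
import cv2, numpy as np
for n in ("top","side"):
    p,d=imaging.grab_frame(n); c=imaging.get_calibration(n)
    np.savez(f"{n}.npz",p=p,d=d,mtx=c["mtx"],pose=c["pose"])
    cv2.imwrite(f"pics/{n}0.png",p[:,:,::-1]); print(n,np.round(c["mtx"],1).tolist(),np.round(c["pose"],3).tolist(),(d==0).mean())
a=cv2.imread("pics/top0.png");
print(monitor.current_tcp_pos(),monitor.current_ee_rot(),monitor.current_time_s())
E
```

```text
top [[451.4, 0.0, 249.7], [0.0, 451.4, 189.3], [0.0, 0.0, 1.0]] [[-0.014, -0.982, 0.19, 0.322], [-1.0, 0.013, -0.004, -0.133], [0.001, -0.19, -0.982, 1.179], [0.0, 0.0, 0.0, 1.0]] 0.00421142578125
side [[450.6, 0.0, 255.9], [0.0, 450.6, 187.0], [0.0, 0.0, 1.0]] [[-0.936, -0.216, 0.279, 0.194], [-0.353, 0.597, -0.72, 0.777], [-0.011, -0.773, -0.635, 0.86], [0.0, 0.0, 0.0, 1.0]] 0.004007975260416667
[ 0.14102376 -0.60841357  0.23053077] [-3.14011036e+00  8.99985203e-05  2.27832454e-01] 0.1
```

View pics/top0.png

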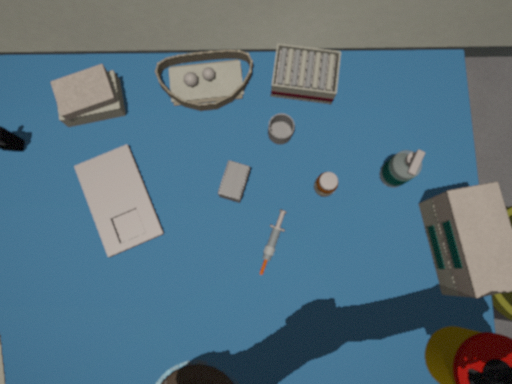

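View pics/side0.png

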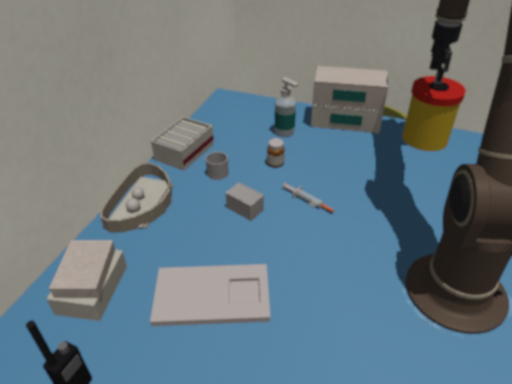

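Top view (up = +x, left = +y): beaker at about (235,181), jar (327,182), tray centred near (118,200) with its pocket at about (130,225), cup (281,127), pump (402,167) and syringe (272,242). The side view confirms the layout. Next I'll measure the poses.

```bash
cat > h.py <<'E'
import numpy as np, cv2
def cloud(d,K,T):
    v,u=np.mgrid[:d.shape[0],:d.shape[1]]
    P=np.stack([(u-K[0,2])/K[0,0]*d,(v-K[1,2])/K[1,1]*d,d],-1)
    return P@T[:3,:3].T+T[:3,3]
def onplane(uv,K,T,z):
    uv=np.atleast_2d(uv).astype(float)
    ray=np.c_[(uv-K[:2,2])/K[[0,1],[0,1]],np.ones(len(uv))]@T[:3,:3].T
    return T[:3,3]+ray*((z-T[2,3])/ray[:,2])[:,None]
def rect(xy):
    c,s,a=cv2.minAreaRect(np.float32(xy)*1000); return np.round(c,1),np.round(s,1),round(a,1)
E
python3 - <<'E'
from h import *
f=np.load("top.npz"); p,d,K,T=f["p"],f["d"],f["mtx"],f["pose"]; P=cloud(d,K,T)
notblue=(p[:,:,2].astype(int)-p[:,:,0]<40)
for n,(u0,u1,v0,v1),z in [("tray",(65,170,137,262),.018),("beaker",(212,256,155,206),.058),("jar",(310,345,165,200),.08),("cup",(262,300,108,148),.06),("pump",(378,430,145,192),0.1),("syr",(255,292,205,280),.01)]:
    m=np.zeros(d.shape,bool); m[v0:v1,u0:u1]=1
    Z=P[m][:,2]; print(n,"z pct",np.round(np.percentile(Z,[5,30,50,70,90,98]),3))
    q=m&notblue; k,l,st,ce=cv2.connectedComponentsWithStats(q.astype(np.uint8)); i=1+st[1:,4].argmax(); q=l==i
    v,u=np.nonzero(q); W=onplane(np.c_[u,v],K,T,z)
    print("  colour",rect(W[:,:2]), "mean",W.mean(0).round(3))
    t=m&(abs(P[...,2]-z)<.008)
    if t.sum()>20: print("  depth",rect(P[t][:,:2]),P[t].mean(0).round(3),t.sum())
    if n=="tray":
        s=m&(P[...,2]>.003)&(P[...,2]<.0115); print(" low pts mean",P[s][:,:2].mean(0))
        print(cv2.boxPoints(cv2.minAreaRect(np.float32(W[:,:2]*1000))))
E
```

```text
tray z pct [-0.004 -0.001  0.002  0.015  0.019  0.021]
  colour (array([526.1, 206.5]), array([265.4, 156.4]), 22.8) mean [0.524 0.206 0.018]
  depth (array([526.6, 209. ]), array([262.8, 151.8]), 22.7) [0.533 0.211 0.017] 5001
 low pts mean [0.48554173 0.19008374]
[[373.51727 227.23665]
 [434.0652   82.99365]
 [678.7497  185.7032 ]
 [618.2018  329.9462 ]]
beaker z pct [-0.004 -0.001  0.002  0.055  0.059  0.061]
  colour (array([562. , -97.6]), array([63.5, 99.2]), 71.8) mean [ 0.562 -0.097  0.058]
  depth (array([565.6, -96.5]), array([58.3, 90.9]), 71.6) [ 0.565 -0.096  0.057] 802
jar z pct [-0.004 -0.001  0.001  0.055  0.079  0.082]
  colour (array([ 547.5, -327.5]), array([54.3, 67. ]), 43.7) mean [ 0.547 -0.327  0.08 ]
  depth (array([ 555. , -334.1]), array([42.1, 45.3]), 43.9) [ 0.555 -0.333  0.079] 255
cup z pct [-0.004 -0.001  0.002  0.005  0.049  0.061]
  colour (array([ 698.9, -221. ]), array([67.6, 84.2]), 88.8) mean [ 0.7  -0.22  0.06]
  depth (array([ 705.9, -220. ]), array([65.1, 67. ]), 87.9) [ 0.706 -0.221  0.058] 127
pump z pct [-0.003 -0.     0.004  0.117  0.172  0.204]
  colour (array([ 584.8, -515.3]), array([ 72.3, 131.7]), 25.5) mean [ 0.582 -0.511  0.1  ]
  depth (array([ 575.2, -499.4]), array([70.5, 30.5]), 28.3) [ 0.569 -0.495  0.1  ] 71
syr z pct [-0.004 -0.002 -0.     0.002  0.017  0.022]
  colour (array([ 408.8, -196.5]), array([ 39.6, 178.3]), 74.3) mean [ 0.412 -0.193  0.01 ]
  depth (array([ 411.5, -197. ]), array([ 94.8, 191.4]), 89.1) [ 0.411 -0.195  0.008] 501
```

Run:
```python
import cv2
p=cv2.imread("pics/top0.png")[125:275,60:300]
cv2.imwrite("pics/topcrop.png",cv2.resize(p,None,fx=3.3,fy=3.3,interpolation=cv2.INTER_CUBIC))
```

```text
(no output)
```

View pics/topcrop.png

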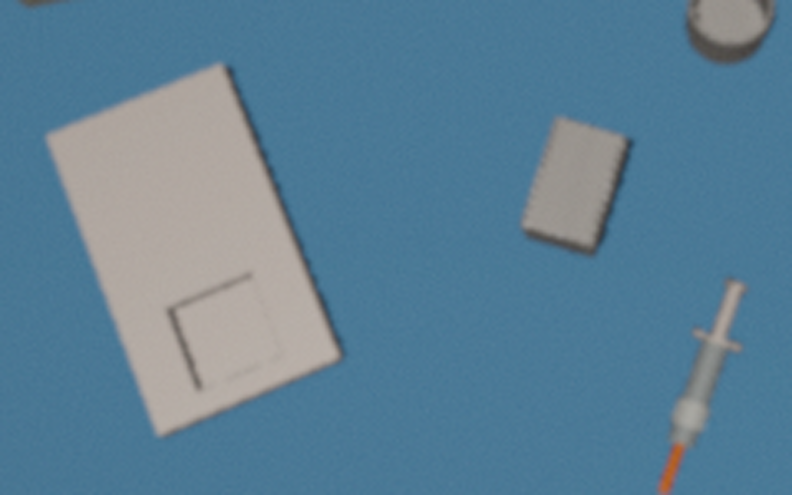

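The measurements agree: tray centre (0.526, 0.208) with yaw about 202.8°, beaker centre (0.566, -0.097) with its mouth at -18.4°, and jar at (0.555, -0.334). In the crop, the pocket is near (225,330) and the closed bottom faces the robot. I'll check reachability first, then move the jar.

```bash
cat >> h.py <<'E'
from scipy.spatial.transform import Rotation as Ro
tray_c=np.array([.5263,.208,0]); tray_yaw=np.radians(202.8)
bk_c=np.array([.5656,-.0965,.029]); bk_yaw=np.radians(-18.4)
def tr(x,y,z): return tray_c+Ro.from_euler('z',tray_yaw).apply([x,y,z])
def grasp(a,g,h,c,R):
    """TCP pose gripping the beaker (centre c, rotation R) at (-g,0,h), tool depressed by a from its axis."""
    z=np.array([np.cos(a),0,-np.sin(a)]); y=np.array([0,1.,0]); x=np.cross(y,z)
    M=R*Ro.from_matrix(np.c_[x,y,z])
    return c+R.apply(np.array([-g,0,h])+.019*z), M.as_euler('xyz')
R0=Ro.from_euler('z',bk_yaw)
def R1(k): return Ro.from_euler('z',tray_yaw+k*np.pi/2)*Ro.from_euler('y',np.pi/2)
E
python3 - <<'E'
from h import *
from plant import r, planner, monitor
f=lambda s: None if s is None else np.round(s,2).tolist()
for a in (40,50,60,70):
    p,e=grasp(np.radians(a),.02,.003,bk_c,R0); print(a,"pick",p.round(3),f(planner.solve_ik(p,e)))
    for k in range(4):
        p,e=grasp(np.radians(a),.02,.003,tr(.075,0,.051),R1(k)); s=planner.solve_ik(p,e)
        s2=planner.solve_ik(p+[0,0,.08],e); print("  k",k,p.round(3),f(s),s2 is not None)
D=[np.pi,0,0]; J=np.array([.555,-.3335])
print(f(planner.solve_ik([*J,.025],D)), f(planner.solve_ik(tr(-.055,0,.043),D)))
E
```

```text
40 pick [ 0.56  -0.095  0.02 ] [0.88, 1.23, -1.26, 2.48, 2.42, 1.49, -0.53]
  k 0 [0.466 0.183 0.056] None False
  k 1 [0.454 0.187 0.056] [0.52, 0.78, -0.77, 1.95, -0.23, 0.79, 0.43] True
  k 2 [0.449 0.175 0.056] [0.14, 1.1, -1.04, 1.5, 0.57, 1.7, 0.93] True
  k 3 [0.461 0.17  0.056] [-0.04, 1.07, -1.25, 1.96, 1.28, 1.81, 1.7] True
50 pick [ 0.558 -0.094  0.017] [0.9, 1.04, -1.25, 2.4, 2.16, 1.19, -0.47]
  k 0 [0.468 0.183 0.059] None False
  k 1 [0.453 0.19  0.059] [0.57, 0.87, -0.76, 1.91, -0.34, 0.88, 0.59] True
  k 2 [0.447 0.174 0.059] [0.02, 1.1, -0.84, 1.39, 0.42, 1.79, 1.05] True
  k 3 [0.462 0.168 0.059] [-0.22, 1.02, -1.04, 1.93, 1.23, 1.81, 1.66] True
60 pick [ 0.556 -0.093  0.016] [0.22, 0.52, -0.29, 2.33, 2.14, 0.36, -0.84]
  k 0 [0.47  0.184 0.061] None False
  k 1 [0.452 0.191 0.061] [0.62, 0.99, -0.78, 1.86, -0.39, 0.97, 0.67] True
  k 2 [0.445 0.174 0.061] [-0.32, 1.05, -0.22, 1.31, 0.07, 1.85, 1.41] False
  k 3 [0.462 0.167 0.061] [-0.4, 1.01, -0.84, 1.89, 1.18, 1.83, 1.64] True
70 pick [ 0.553 -0.092  0.014] [0.67, 0.65, -0.82, 2.18, 1.4, 0.56, 0.02]
  k 0 [0.471 0.185 0.065] None False
  k 1 [0.451 0.193 0.065] [0.65, 1.1, -0.77, 1.81, -0.45, 1.07, 0.76] True
  k 2 [0.443 0.173 0.065] None False
  k 3 [0.463 0.165 0.065] [-0.57, 1.03, -0.63, 1.85, 1.13, 1.85, 1.63] True
[0.55, 0.68, -0.12, 1.7, 0.11, 0.77, -1.19] [-0.04, 0.7, -0.6, 1.74, 0.5, 0.87, -2.43]
```

Run:
```python
from h import *
from plant import r, planner, monitor, imaging
J=np.array([.555,-.3335]); D=[np.pi,0,1.0]; P=tr(-.060,0,0)[:2]
r.command_gripper(.085,40)
r.move_ptp([*J,.25],D)
r.servo_line([*J,.025],D,.12)
r.command_gripper(.03,40); print("grip",monitor.current_grip_width(),monitor.current_finger_force())
f0=monitor.current_ft_force()
r.servo_line([*J,.25],D,.2); print("lift",monitor.current_grip_width(),monitor.current_ft_force()-f0)
r.move_ptp([*P,.25],D); print(monitor.current_tcp_pos(),monitor.current_time_s(),monitor.current_q())
r.servo_line([*P,.055],D,.12)
print(monitor.current_ft_force())
```

```text
grip 0.05503404028508794 42.53456378588453
lift 0.054897799806526856 [ 0.42345769 -0.81431805 -7.31003643]
[0.58231975 0.22967956 0.24981843] 7.85 [-0.01679586  0.47265701 -0.62563637  1.53831082  0.28812736  1.22444597
 -1.2617537 ]
[-0.29317506 -0.12328069 -1.0439624 ]
```

Run:
```python
from h import *
from plant import r, planner, monitor, imaging
p=np.array(monitor.current_tcp_pos()); f0=monitor.current_ft_force()[2]
for z in np.arange(.049,.0395,-.0015):
    r.servo_line([p[0],p[1],z],None,.03); f=monitor.current_ft_force()[2]-f0
    if f>2.5: break
print(z,f)
r.command_gripper(.085,40)
r.servo_line([p[0],p[1],.27],None,.15)
# look down at pocket, from near-vertical
q=tr(.03,0,0)
r.move_ptp([q[0],q[1],.36],[np.pi,0,1.0])
c=imaging.get_calibration("wrist"); im,d=imaging.grab_frame("wrist")
np.savez("w1.npz",p=im,d=d,mtx=c["mtx"],pose=c["pose"]); cv2.imwrite("pics/w1.png",im[:,:,::-1]); print(monitor.current_time_s())
```

```text
0.043 5.432743464889667
13.675
```

View pics/w1.png

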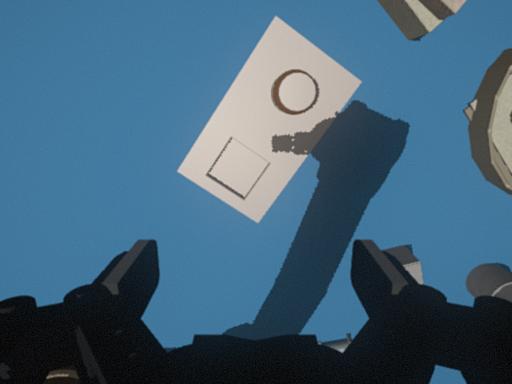

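The jar stands upright on the flat part of the tray at (295,91). The pocket's corners are near (232,137), (270,163), (243,199) and (207,174). I'll use these to refine the pocket position, then pick the beaker.

```bash
python3 - <<'E'
from h import *
f=np.load("w1.npz"); K,T=f["mtx"],f["pose"]
c=onplane([(232,137),(270,163),(243,199),(207,174)],K,T,.018); t=onplane([(277,15),(361,82),(258,222),(178,171)],K,T,.018)
print("pocket",c[:,:2].mean(0).round(4),"pred",tr(.075,0,0).round(4),"sides",np.linalg.norm(np.diff(c,axis=0),axis=1))
print("tray",rect(t[:,:2]))
print("jar",onplane([(299,90)],K,T,.098),"flat",tr(-.055,0,0))
P=cloud(f["d"],K,T); m=(abs(P[...,2]-.098)<.01)&(np.linalg.norm(P[...,:2]-tr(-.06,0,0)[:2],axis=-1)<.06); print("jar cap depth",P[m].mean(0),m.sum())
m=(abs(P[...,2]-.018)<.005)&(np.linalg.norm(P[...,:2]-tray_c[:2],axis=-1)<.17); print("tray depth",rect(P[m][:,:2]))
E
python3 - <<'E'
from h import *
from plant import r, planner, monitor, imaging
a=np.radians(60); p,e=grasp(a,.02,.003,bk_c,R0); back=Ro.from_euler('xyz',e).apply([0,0,-1])
r.move_ptp(p+.12*back,e); print(monitor.current_q().round(2),monitor.current_time_s())
c=imaging.get_calibration("wrist"); im,d=imaging.grab_frame("wrist"); cv2.imwrite("pics/w2.png",im[:,:,::-1])
np.savez("w2.npz",p=im,d=d,mtx=c["mtx"],pose=c["pose"])
E
```

```text
pocket [0.4562 0.1782] pred [0.4572 0.1789 0.    ] sides [0.06900415 0.07059203 0.06775914]
tray (array([526. , 207.1]), array([260.3, 148. ]), 22.9)
jar [[0.58307469 0.23091451 0.098     ]] flat [0.57700247 0.22931336 0.        ]
jar cap depth [0.57994575 0.2311341  0.0978231 ] 1139
tray depth (array([524.6, 207.5]), array([260.6, 150.5]), 22.9)
[ 0.44  0.23 -0.58  2.38  1.37  0.33 -0.12] 15.0333
```

View pics/w2.png

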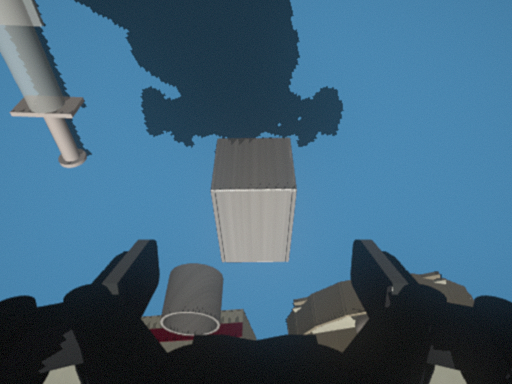

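The beaker is centred between the fingers. Its solid closed bottom, at about (255,165), faces the robot, so I'll grip it and lift.

Run:
```python
from h import *
from plant import r, planner, monitor, imaging
a=np.radians(60); p,e=grasp(a,.02,.003,bk_c,R0)
r.servo_line(p,e,.08); print(monitor.current_tcp_pos()-p, monitor.current_ft_force())
r.command_gripper(.04,80); print("grip",monitor.current_grip_width(),monitor.current_finger_force())
r.servo_line(p+[0,0,.25],e,.15); print("lift",monitor.current_grip_width(),monitor.current_finger_force())
k=1; c=tr(.075,0,.051); c[:2]=[.4565,.1785]
pp,ee=grasp(a,.02,.003,c,R1(k))
r.move_ptp(pp+[0,0,.12],ee); print(monitor.current_q().round(2),monitor.current_tcp_pos()-pp,monitor.current_time_s(),monitor.current_grip_width())
for n in("side","top"):
    im,d=imaging.grab_frame(n); c=imaging.get_calibration(n); np.savez(n+"3.npz",p=im,d=d,mtx=c["mtx"],pose=c["pose"])
    cv2.imwrite(f"pics/{n}3.png",im[:,:,::-1])
a_=cv2.imread("pics/side3.png")[150:384,100:356]; cv2.imwrite("pics/side3c.png",cv2.resize(a_,None,fx=2.5,fy=2.5))
```

```text
[3.25242399e-05 5.11074554e-05 4.11431986e-04] [-0.50508859 -0.09458086 -0.5286224 ]
grip 0.05727249856079388 83.16025502979755
lift 0.0572284233931382 83.79331835894845
[ 0.64  0.76 -0.8   1.86 -0.51  1.13  0.62] [ 0.00018888 -0.00043235  0.11958771] 20.1 0.05715401802142844
```

View pics/side3c.png

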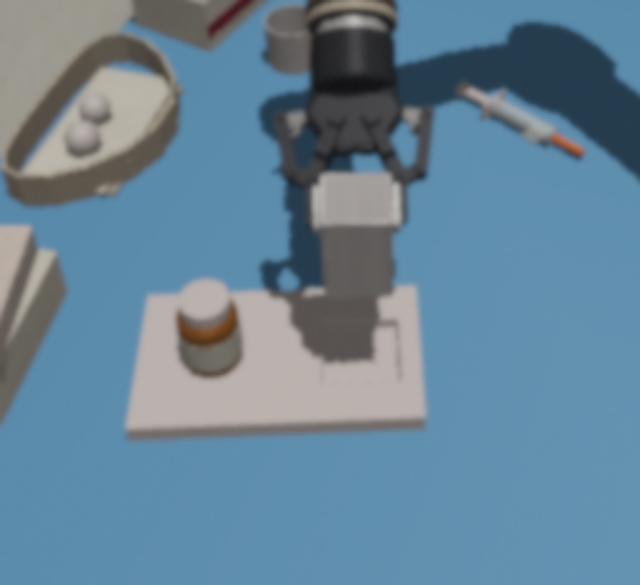

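The beaker is held upright, mouth-down, over the pocket, with its light closed face on top at about (357,195). I'll check the held pose from the depth images, then lower it.

Run:
```python
from h import *
f=np.load("top3.npz"); P=cloud(f["d"],f["mtx"],f["pose"])
g=np.load("side3.npz"); Q=cloud(g["d"],g["mtx"],g["pose"])
for n,X in(("top",P),("side",Q)):
    near=np.linalg.norm(X[...,:2]-[.4565,.1785],axis=-1)<.05
    m=near&(abs(X[...,2]-.216)<.012); S=X[m]; print(n,m.sum(),S.mean(0).round(4),rect(S[:,:2]))
    A=np.c_[S[:,:2]-S[:,:2].mean(0),np.ones(len(S))]; print("  slope",np.linalg.lstsq(A,S[:,2],rcond=None)[0].round(3))
```

```text
top 898 [0.4565 0.1737 0.2141] (array([460.3, 169.8]), array([88.5, 76.8]), 22.9)
  slope [ 0.041 -0.039  0.214]
side 964 [0.4583 0.1758 0.2148] (array([460.5, 171. ]), array([89. , 82.2]), 23.0)
  slope [ 0.045 -0.09   0.215]
```

Run:
```python
from h import *
for n in("top3","side3"):
    f=np.load(n+".npz"); X=cloud(f["d"],f["mtx"],f["pose"])
    S=X[(abs(X[...,0]-.4565)<.02)&(abs(X[...,1]-.1785)<.02)&(abs(X[...,2]-.216)<.01)]
    A=np.c_[S[:,:2]-S[:,:2].mean(0),np.ones(len(S))]; print(n,len(S),S.mean(0).round(4),np.linalg.lstsq(A,S[:,2],rcond=None)[0].round(3))
from plant import r, planner, monitor, imaging
a=np.radians(60); pp,ee=grasp(a,.02,.003,np.array([.4565,.1785,.051]),R1(1))
r.servo_line(pp+[0,0,.022],ee,.1); r.pause(.2); f0=monitor.current_ft_force()
for dz in np.arange(.020,-.0061,-.002):
    r.servo_line(pp+[0,0,dz],ee,.04); f=monitor.current_ft_force()-f0
    if np.linalg.norm(f)>5: break
print(dz,f.round(2),monitor.current_tcp_pos()-pp,monitor.current_time_s())
```

```text
top3 340 [0.4567 0.1783 0.2141] [ 0.023 -0.002  0.214]
side3 271 [0.4565 0.179  0.2149] [ 0.022 -0.001  0.215]
1.734723475976807e-17 [ 0.36 -4.76 10.77] [0.00013556 0.00012373 0.00133164] 24.2833
```

Contact came at the expected seated height, since a rim sitting on the tray's top face would have stopped about 12 mm higher. I'll release, retreat and verify.

Run:
```python
from h import *
from plant import r, planner, monitor, imaging
p=np.array(monitor.current_tcp_pos()); e=monitor.current_ee_rot(); back=Ro.from_euler('xyz',e).apply([0,0,-1])
r.command_gripper(.085,40); print(monitor.current_grip_width())
r.servo_line(p+.10*back,e,.1); r.servo_line(p+.10*back+[0,0,.12],e,.2)
r.move_ptp([.45,-.15,.35],[np.pi,0,1.0])
for n in("side","top"):
    im,d=imaging.grab_frame(n); c=imaging.get_calibration(n); cv2.imwrite(f"pics/{n}4.png",im[:,:,::-1])
    X=cloud(d,c["mtx"],c["pose"])
    for nm,c0,z in(("beaker",[.4565,.1785],.096),("jar",[.582,.230],.098)):
        S=X[(np.linalg.norm(X[...,:2]-c0,axis=-1)<.05)&(abs(X[...,2]-z)<.01)]
        C=S[np.linalg.norm(S[:,:2]-c0,axis=1)<.018]; A=np.c_[C[:,:2]-c0,np.ones(len(C))]
        print(n,nm,S.mean(0).round(4),rect(S[:,:2]),"plane",np.linalg.lstsq(A,C[:,2],rcond=None)[0].round(3))
print(monitor.current_time_s())
a_=cv2.imread("pics/side4.png")[150:384,100:356]; cv2.imwrite("pics/side4c.png",cv2.resize(a_,None,fx=2.5,fy=2.5))
```

```text
0.08491922314783809
side beaker [0.4561 0.1848 0.0957] (array([457.1, 181.4]), array([57.4, 60.4]), 22.8) plane [-0.006 -0.015  0.096]
side jar [0.5805 0.2365 0.0973] (array([581.9, 234.5]), array([44.5, 44.6]), 19.7) plane [-0.007  0.02   0.098]
top beaker [0.4559 0.1779 0.0948] (array([456.6, 178.7]), array([59.1, 58.8]), 22.5) plane [-0.01   0.028  0.095]
top jar [0.5809 0.2303 0.0965] (array([581.3, 231.2]), array([43.6, 44.1]), 60.0) plane [-0.001 -0.028  0.097]
27.7667
```

View pics/side4c.png

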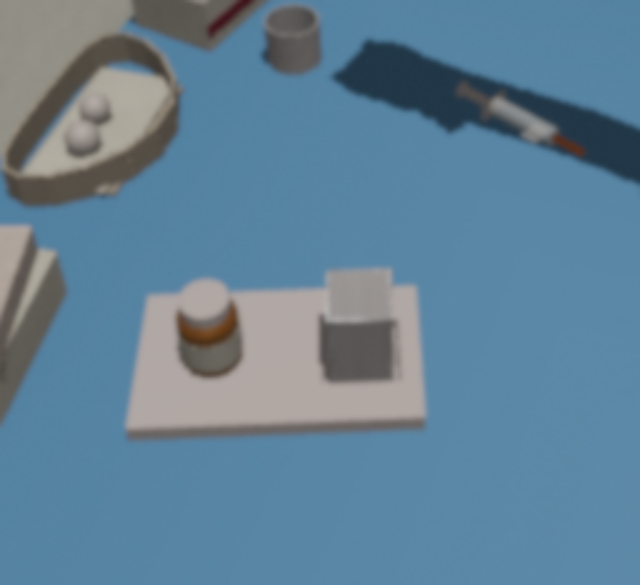

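The beaker stands mouth-down in the pocket at about (357,325). Its top is at z≈0.095, level, and it is centred within about 2 mm. The jar stands upright at about (210,330), and the cup and syringe haven't moved. I'm handing in.

```bash
python3 -c "
from plant import r
print(r.hand_in())"
```

```text
the job is handed in; nothing more can be done
None
```

Job handed in at about 28 s of the 66 s allowed: by the final camera check, the beaker is seated mouth-down in the pocket, the jar stands upright on the flat part of the tray, and the gripper has let go and is clear; the hand-in returned no verdict.

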